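# Let out the bench magnifier's boom by one hole

## Robot

A 6-joint arm with a two-finger parallel gripper is mounted at the origin on the work surface. World frame = base frame: x ahead of the robot, y to its left, z up, the work surface at z = 0. Lengths are in mm, angles in rad, forces in N, time in s.
With the tool pointing down it reaches from about 350 to 875 mm from the base axis. Payload 4.2 kg.
Tool frame: the origin (TCP) lies at the very end of the fingers, on their centre line; the grasp point (between the pads) lies 19 mm behind it; z points along the fingers, y is the line along which they close (so a half turn about z gives the same grasp; the last joint's range is limited). The gripper opens to 85 mm and grips with 20 to 120 N. Pads are 22 mm wide; open, the fingers measure 114 mm over their backs; the gripper's body (76 mm by 85 mm) begins 54 mm behind the grasp point. The pads swing forward as they close: fully open they stand 13 mm farther back than shut.
Start: joints at [-0.932, 0.385, 0.008, 0, -1.194, -0.259], TCP at [231.723, -580.434, 231.312] pointing down, gripper open.
Joint ranges: [-3.14, 3.14], [-1.21, 2.06], [-1.07, 1.41], [-3.16, 2.05], [-2.99, -0.16], [-3.1, 3.1]. Speed limits (rad/s): [2.79, 2.79, 3.14, 3.14, 3.14, 3.14].

## Interface

Orientations are given as a unit quaternion [x, y, z, w].
In Python, from bench import arm, optics gives the robot as it stands. The module is installed in compiled form; this text tells all that it offers.
- The arm moves only by the tool step_arm, never from a script. Its argument "motion" is a list of rows, each an object with "dr": the turn, a rotation vector about the tool's x, y, z in units of 8 degrees (1.0 is 8 degrees), a list of three; "slide": the shift along the tool's x, y, z in mm, a list of three; "jaw": the finger opening in mm, from 0 to 85.4. A call has exactly 8 rows; each row is the pose to reach, as a shift and turn from the pose commanded when the call began, along the tool's axes at that moment; what a row does not reach only later rows make up. A row lasts 1/8 s, in which the tool goes at most 62.5 mm and 10.7 degrees, less where a joint would pass 70% of its speed; a pose out of reach is approached as far as the arm can. A call with a gripper value outside its range is refused whole. The fingers move at their own pace and stop on an object; the grip force is fixed at half the most. Time passes only in rows, so rows that repeat a pose let the fingers close, or fill a call up. It gives the time, the measured TCP pose, the force, the opening and the grip force at its end, in the units of the state.
- arm.read_state(): the state, without advancing time (a new reading comes with each control period).
- optics.get_image(name): name is "scene" or "top" or "wrist"; returns the picture (480x640x3 uint8, blue, green, red); there is no depth.
- optics.camera_info(name): a dict with "camera_matrix" (3x3 intrinsics, pixels), "view" (4x4, takes a point from world to camera coordinates); the wrist camera has in their place "T_tool_cam" (4x4, takes a point from camera to tool coordinates, whose origin is the TCP and whose axes are the flange's). Camera axes: x right, y up, looking along -z (the intrinsics and any distortion apply to the point x, -y, -z); pixel columns grow to the right and rows downward; lengths in mm; the calibration is good to about 2 mm. A picture is of the moment at which its call begins: read the wrist's pose just before it. camera_info takes no time and is no camera call.
- arm.job_done(): hands the job in; it is judged then, once.
The state is a dict: "clock": time; "joints": joint angles; "joint_vel": joint speeds; "joint_efforts": joint torques, N m; "position": TCP position; "ee_rot": TCP orientation; "contact_force": force on the tool from outside, world axes, zero at the start; "wrist_torque": the same for the moment, N m; "gripper_width": finger opening in mm; "grasp_force": force on a finger pad.
Only numpy, scipy, OpenCV 4.12 (cv2) and the standard library are available. Lean on these libraries where they do the work, as an engineer would, in place of code of your own. Each camera call takes 0.05 s, during which the arm holds its last target. There are 200 camera calls.

## Task

Let the bench magnifier's boom out to its next hole, the one in the black collar at the outer tube's mouth: pinch the spring button flush, slide the outer tube away from the post until the button pops fully out of that hole, then let go. Do not wrench the tube against the button, leave the boom pointing the way it does, and do not disturb the loose things on the bench.

Things in the scene. Friction and masses are not known exactly. Their poses are not given: they have to be found in the camera images.
- stand: The bench magnifier's grey round foot, 170 mm across, with an upright steel post 248 mm high, fixed on the bench; origin at the centre of the foot's underside. A horizontal boom, its centre line 210 mm above the bench, leaves the post along this frame's -y axis: a steel inner tube, 23 mm square, 10 to 280 mm from the post's axis, and a white outer tube that slides along it.
- boom_axis (a point): Point on the boom's centre line level with the button, 175 mm from the post's axis; stays with the inner tube. The white outer tube, 28 mm square, wall 2 mm, ends 335 mm from the post at the start. Its side to the stand's +x has 11.5 mm holes at mid-height, one with the button in it. The next is in a black collar, 30 mm square, 52 mm long, screwed on the tube's mouth 44 to 62 mm nearer the post.
- button_seat (a point): Where the spring button's tip is when out; 19 mm from the boom's centre line towards the stand's +x. The button is a round-nosed steel pin, 10 mm thick, on the inner tube; out, it stands 5 mm proud of the white tube's face and locks it. Pressed flush by a pinch across the tube, its round nose dips under the hole's edge as the tube is slid (10 to 15 N); after that the tube slides with 6 to 7 N.
- button (a joint): How far the button is pressed in, m: 0 fully out, 0.005 flush with the outer tube's face, 0.007 under the tube's wall, 0.0085 the end of its travel. Its spring pushes with 3 N when out, 5 N when flush and 6 N under the wall.
- boom (a joint): Swivel of the boom about the post, rad, counter-clockwise from above positive; 0 at the start, when the boom lies along the stand's -y. It is stiff: about 4.5 N sideways at the button turns it.
- lens (a point): The centre of the magnifier's lens, in a white ring head 124 mm across and 24 mm high on the far end of the outer tube, 425 mm from the post's axis at the start; it moves with the outer tube.
- amplifier: An opened amplifier, a black box 240 x 300 x 85 mm (frame x, y, z) fixed on the bench under the lens; origin at the centre of its underside.
- flask_center (a point): Loose blue plastic bottle, 54 mm across and 130 mm high, standing near the boom; the point is at its centre. Leave it alone.
- spool_center (a point): Loose spool of solder, 60 mm across and 46 mm high, standing on its flange; the point is at its centre. Leave it alone.
- screwdriver_grip (a point): Loose screwdriver, 190 mm long, lying on the bench; the point is in its handle. Leave it alone.
- capacitor_center (a point): Loose black capacitor can, 35 mm across and 50 mm high, standing; the point is at its centre. Leave it alone.

How it is judged (in metres and radians):
On the way, in this order (a step that is already met when the one before it is completed fails the run):
1. the fingers have pressed the button flush with the outer tube (value of joint button above 0.0035 m and contact force between the fingers and button above 1 N), for 0.05 s.
2. the outer tube has been slid away from the post with the button under its wall (y of lens in the frame of stand below -0.44 m and value of joint button above 0.0055 m), for 0.05 s.
At the end, for the whole second after the job is handed in: The button stands fully out (within 1 mm) of the collar's hole, the lens more than 33 mm farther from the post than at the start, the boom within 0.1 rad of where it pointed, everything let go, the loose things on the bench moved less than 30 mm (value of joint button below 0.0012 m and y of lens in the frame of stand below -0.458 m and value of joint boom between -0.1 and 0.1 rad); the robot touches nothing.
It fails at once if the outer tube is forced against the button with more than 30 N (contact force between button and sleeve above 30 N).
It fails at once if a bystander is moved more than 30 mm (distance of any of flask_center, spool_center, screwdriver_grip, capacitor_center from where it was at the start of the episode above 0.03 m).
It also fails if it takes over 35 s, if anything falls off the work surface, if the arm or the gripper's body presses on something with over 40 N, if the wrist force passes 120 N, or if a joint passes its speed limit or range.

## Working session

There is one attempt and no reset: what is moved stays moved. The work goes in short steps, Python scripts to look and compute and a tool call to move; the robot and the scene stay as the last step left them, time stands still between calls to the robot, and variables do not carry over. Pictures are saved under pics/ and viewed, at most 10 in all, crops included, and the job is handed in when it is done.

Besides the shell and the picture viewer there is one more tool, called after "Call:" in YAML: its name, and indented under it one key for each argument. step_arm: Moves the arm, as the interface text tells. Its arguments: {"type":"object","properties":{"motion":{"type":"array","items":{"type":"object","properties":{"dr":{"type":"array","items":{"type":"number"}},"slide":{"type":"array","items":{"type":"number"}},"jaw":{"type":"number"}}}}},"required":["motion"]}

```bash
mkdir -p pics
python3 - <<'E'
from bench import arm, optics
import cv2, numpy as np
s=arm.read_state(); print(s['clock'],s['position'],s['ee_rot'],s['gripper_width'])
for n in("scene","top","wrist"):
    im=optics.get_image(n); cv2.imwrite(f"pics/{n}0.png",im)
    print(n,{k:np.round(v,3).tolist() if not isinstance(v,str) else v for k,v in optics.camera_info(n).items()})
E
```

```text
0.0 [ 231.49248899 -579.90000288  230.18371917] [-1.88673439e-01  9.82039240e-01  1.09548382e-03 -2.51703042e-04] 85.2918248487932
scene {'camera_matrix': [[442.844, 0.0, 318.322], [0.0, 442.844, 243.642], [0.0, 0.0, 1.0]], 'view': [[0.146, 0.989, 0.0, -177.695], [-0.73, 0.108, 0.675, 335.854], [0.667, -0.099, 0.738, -1358.629], [0.0, 0.0, 0.0, 1.0]]}
top {'camera_matrix': [[438.253, 0.0, 318.588], [0.0, 438.253, 235.884], [0.0, 0.0, 1.0]], 'view': [[-0.045, -0.999, 0.001, 96.039], [0.968, -0.044, 0.247, -604.847], [-0.246, 0.012, 0.969, -896.045], [0.0, 0.0, 0.0, 1.0]]}
wrist {'camera_matrix': [[358.054, 0.0, 324.819], [0.0, 358.054, 232.849], [0.0, 0.0, 1.0]], 'T_tool_cam': [[0.0, 0.954, 0.3, 76.973], [1.0, -0.0, -0.0, 0.393], [-0.0, 0.3, -0.954, -142.108], [0.0, 0.0, 0.0, 1.0]]}
```

View pics/scene0.png

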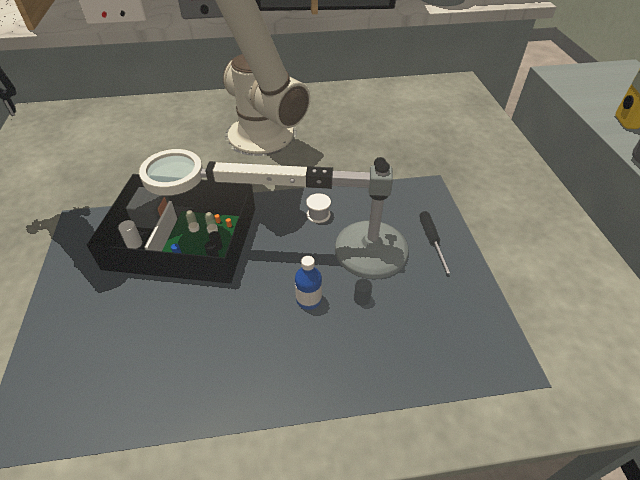

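View pics/top0.png

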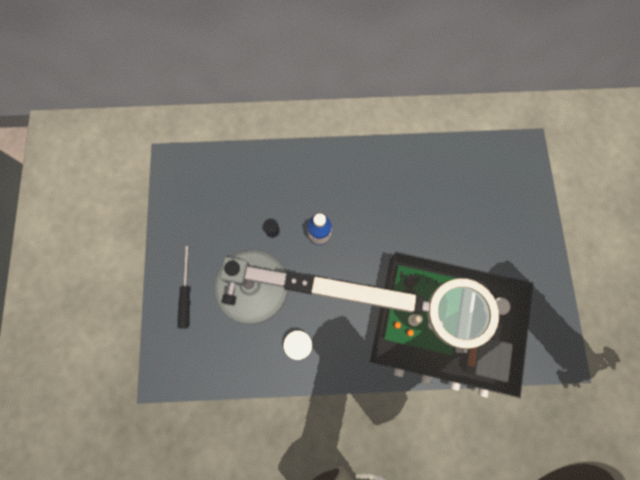

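The scene and top views show the boom running from the post (top px 234,268) to the lens (463,313). The collar is at about top px 287–313, and the bottle is on the +x side, as is the button face that the scene camera sees. I'll enlarge both.

```bash
cat > h.py <<'E'
import numpy as np
from bench import optics
def ray(n,u,v):
    c=optics.camera_info(n);K=np.array(c['camera_matrix']);V=np.array(c['view'])
    d=np.linalg.inv(K)@[u,v,1.];d=V[:3,:3].T@(d*[1,-1,-1]);return -V[:3,:3].T@V[:3,3],d
def wray(u,v,s):
    from scipy.spatial.transform import Rotation as R
    c=optics.camera_info('wrist');K=np.array(c['camera_matrix']);T=np.array(c['T_tool_cam'])
    d=T[:3,:3]@((np.linalg.inv(K)@[u,v,1.])*[1,-1,-1]);r=R.from_quat(s['ee_rot']).as_matrix()
    return r@T[:3,3]+s['position'],r@d
def plane(r,z): o,d=r;return o+d*(z-o[2])/d[2]
def meet(*rs):
    A=0;b=0
    for o,d in rs:
        d=d/np.linalg.norm(d);P=np.eye(3)-np.outer(d,d);A=A+P;b=b+P@o
    p=np.linalg.solve(A,b);return p,[np.linalg.norm(np.cross(p-o,d/np.linalg.norm(d))) for o,d in rs]
E
python3 - <<'E'
import cv2,numpy as np
from h import *
a=cv2.imread('pics/scene0.png')[145:215,190:400];b=cv2.imread('pics/top0.png')[245:325,215:425]
a=cv2.resize(a,None,fx=3.8,fy=3.8,interpolation=cv2.INTER_CUBIC);b=cv2.resize(b,None,fx=3.8,fy=3.8,interpolation=cv2.INTER_CUBIC)
cv2.imwrite('pics/crop1.png',np.vstack([a,b]))
print(plane(ray('top',234,268),248),plane(ray('top',463,313),222),plane(ray('scene',171,171),222),plane(ray('scene',381,163),248))
E
```

```text
[512.73171671 223.55633672 248.        ] [ 417.12932864 -181.90680711  222.        ] [ 439.78467897 -182.44745557  222.        ] [508.46712924 227.25913396 248.        ]
```

View pics/crop1.png

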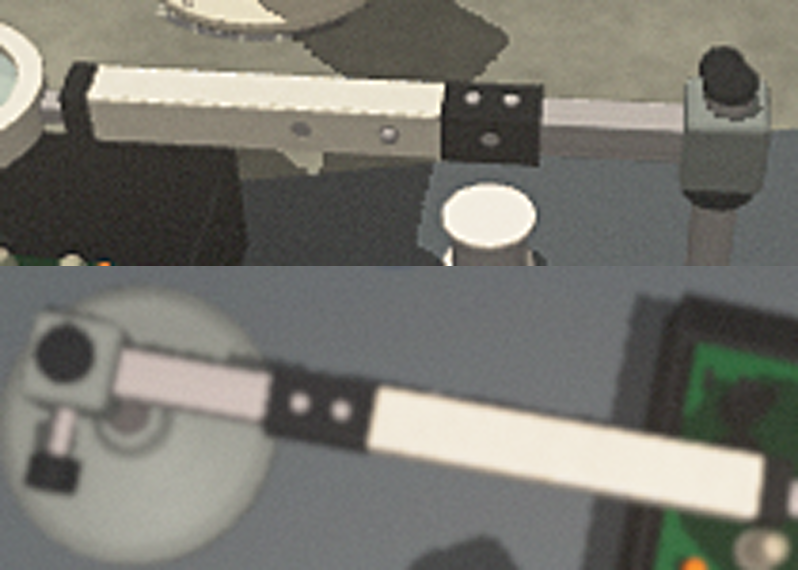

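View pics/wrist0.png

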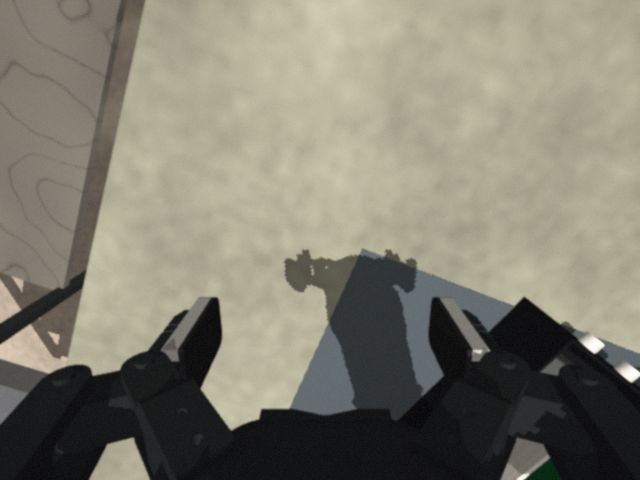

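The enlarged scene view shows the button at scene px (292.4,180.3), an empty hole at (269.2,178.9) and the collar hole at (318.9,181.6). In the wrist view only the bench and the amplifier's edge are visible.

Run:
```python
from h import *
T=lambda x,y:ray('top',215+x/3.8,245+(y-266)/3.8)
S=lambda x,y:ray('scene',190+x/3.8,145+y/3.8)
print('edge collar',meet(T(381,387),S(444,112)))
print('edge mouth',meet(T(273,373),S(543,101)))
print('far edge',meet(T(767,456),S(88,97)))
print('lens',meet(ray('top',463,313),ray('scene',171,171)))
a=plane(T(374,419),224);b=plane(T(760,486),224);print(a,b)
d=(b-a)/np.linalg.norm(b-a);print('dir',d)
n=np.array([-d[1],d[0],0])  # +x side
print(n)
# intersect scene rays with the face plane: through axis + n*14
for nm,p,off in(('button',(389,134),17),('hole',(301,129),14),('collarhole',(490,139),15),('mouth',(541,135),15),('collarend',(443,135),15)):
    o,r=S(*p);q=a+n*off; t=(q-o)@n/(r@n);x=o+t*r;print(nm,x,(x-a)@d)
print('post', plane(T(65,353),248),(plane(T(65,353),248)-a)@d)
for nm,u,v,z in(('bottle',320,220,130),('cap',271,228,50),('spool',298,345,46)):print(nm,plane(ray('top',u,v),z))
```

```text
edge collar (array([494.10860525,  81.78494144, 225.33917784]), [np.float64(1.9155650524818137), np.float64(1.9155650524817927)])
edge mouth (array([501.99822488, 132.52277486, 232.7568665 ]), [np.float64(1.5996307144679613), np.float64(1.5996307144679165)])
far edge (array([ 452.7614501, -100.4330798,  224.0819844]), [np.float64(1.5059397197525877), np.float64(1.5059397197525979)])
lens (array([ 418.12408277, -187.64286014,  205.6361247 ]), [np.float64(0.32905315919314027), np.float64(0.3290531591930923)])
[478.87199601  83.89367949 224.        ] [438.79795273 -97.25898999 224.        ]
dir [-0.21599502 -0.97639447  0.        ]
[ 0.97639447 -0.21599502  0.        ]
button [489.87657294  54.93378933 210.62790144] 25.899342674454683
hole [476.78298894   9.63411969 208.78382837] 72.9578383133149
collarhole [499.35157827 107.02454065 208.73590041] -27.008332558862353
mouth [505.10830629 133.04753615 212.99001288] -53.660465912031434
collarend [494.01653019  82.90772783 209.97200067] -2.3084661919653793
post [513.07438284 226.92240195 248.        ] -147.03999817127203
bottle [629.18443887  64.60320305 130.        ]
cap [638.65357799 176.09833697  50.        ]
spool [376.20867893 123.37184802  46.        ]
```

Call:
step_arm:
  motion:
    - {"dr": [0,0,0],"slide": [0,0,-60],"jaw": 85}
    - {"dr": [0,0,0],"slide": [0,0,-110],"jaw": 70}
    - {"dr": [0,0,-6.96],"slide": [-461,504,-110],"jaw": 60}
    - {"dr": [0,0,-6.96],"slide": [-461,504,-110],"jaw": 60}
    - {"dr": [0,0,-6.96],"slide": [-461,504,-110],"jaw": 60}
    - {"dr": [0,0,-6.96],"slide": [-461,504,-110],"jaw": 60}
    - {"dr": [0,0,-6.96],"slide": [-461,504,-110],"jaw": 60}
    - {"dr": [0,0,-6.96],"slide": [-461,504,-110],"jaw": 60}

```text
clock: 1.15
position: [364.3, -227.7, 341.3]
ee_rot: [-0.626, 0.78, -0.0, 0.0]
contact_force: [1.4, 0.9, 0.5]
gripper_width: 60.0
grasp_force: 0.0
```

Call:
step_arm:
  motion:
    - {"dr": [0,0,0],"slide": [-60,-9,0],"jaw": 60}
    - {"dr": [0,0,0],"slide": [-120,-18,0],"jaw": 60}
    - {"dr": [0,0,0],"slide": [-180,-26,0],"jaw": 60}
    - {"dr": [0,0,0],"slide": [-240,-35,0],"jaw": 60}
    - {"dr": [0,0,0],"slide": [-285,-42,0],"jaw": 60}
    - {"dr": [0,0,0],"slide": [-300,-43,0],"jaw": 60}
    - {"dr": [0,0,0],"slide": [-300,-43,0],"jaw": 60}
    - {"dr": [0,0,0],"slide": [-300,-43,0],"jaw": 60}

```text
clock: 2.15
position: [471.0, 52.8, 341.4]
ee_rot: [-0.625, 0.781, -0.0, -0.0]
contact_force: [-1.1, 0.3, 0.4]
gripper_width: 59.9
grasp_force: 0.0
```

Run:
```python
from bench import arm, optics
import cv2,json
s=arm.read_state();cv2.imwrite('pics/w1.png',optics.get_image('wrist'))
s={k:list(map(float,s[k])) for k in('position','ee_rot','joints')};json.dump(s,open('s1.json','w'));print(s)
```

```text
{'position': [470.9608627901946, 52.77535105607639, 341.3875013968321], 'ee_rot': [-0.6250738463773748, 0.7805656095922894, -2.314748996884897e-05, -0.00012313003549980483], 'joints': [0.45559596242754435, 0.058726759144153796, -0.14528011908641725, 0.00010092342435314752, -1.3670197077811623, -0.6759604406433939]}
```

View pics/w1.png

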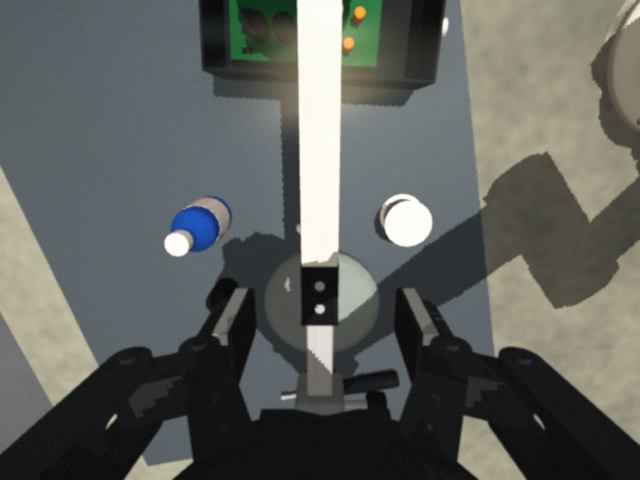

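The wrist view shows the tube upright in the image (edges at u≈300 and 339, so aligned). The button nub is at (298,229), and the collar spans v 266–325.

Run:
```python
from h import *
import json,cv2
from scipy.spatial.transform import Rotation as R
s=json.load(open('s1.json'));s={k:np.array(v) for k,v in s.items()}
im=cv2.imread('pics/w1.png');r=R.from_quat(s['ee_rot'])
for v in(60,140,200,255):
    g=im[v,270:370].min(axis=1);e=np.where(g>190)[0]+270;m=(e[0]+e[-1])/2;p=plane(wray(m,v,s),224)
    print(v,e[0],e[-1],p,'tool',r.inv().apply(p-s['position']))
print(im[215:245:3,293:302].min(axis=2))
for n,u,v,z in(('btn',298,229,210),('collar',319,266,224.5),('mouth',319,325,225)):
    p=plane(wray(u,v,s),z);print(n,p,r.inv().apply(p-s['position']))
# two-view height of button
print(meet(wray(298,229,s),ray('scene',292.4,180.3)))
print(meet(wray(301,266,s),ray('scene',306.8,174.5)))
```

```text
60 298 340 [449.3278463  -59.55272538 224.        ] tool [114.31450705  -3.45487548 117.41237991]
140 300 339 [460.38558499  -9.61251664 224.        ] tool [ 63.16489974  -3.33006319 117.40108236]
200 301 338 [469.93968455  32.25581797 224.        ] tool [ 20.22065053  -3.50219848 117.39156454]
255 302 330 [482.24597815  73.99532242 224.        ] tool [-23.19941757  -6.3881439  117.38162181]
[[ 48  47  49  49  50  50  66 141 225]
 [ 50  49  48  51  51  47  65 139 225]
 [ 48  46  50  48  46  50  59 124 220]
 [ 48  49  51  61  86  96  96 142 219]
 [ 51  48  63 101 136 154 144 155 223]
 [ 49  49  58  85 126 155 167 173 227]
 [ 45  49  48  50  53  79  98 141 222]
 [ 47  47  46  49  48  51  54 103 196]
 [ 45  48  46  47  49  51  52 100 192]
 [ 46  47  43  48  47  43  52 104 192]]
btn [492.81240182  54.4123109  210.        ] [ -6.40242868 -20.98091309 131.38361813]
collar [481.97348485  83.26943167 224.5       ] [-32.18963192  -4.09518083 116.87990362]
mouth [493.60934218 134.19912979 225.        ] [-84.43105115  -4.3181826  116.36832363]
(array([492.41259507,  54.29597583, 212.41833125]), [np.float64(0.5405517307479412), np.float64(0.5405517307479354)])
(array([495.36165539,  81.82627406, 225.30646775]), [np.float64(1.8269609322569293), np.float64(1.826960932256928)])
```

Call:
step_arm:
  motion:
    - {"dr": [0,0,0],"slide": [-6.5,-3.5,40],"jaw": 60}
    - {"dr": [0,0,0],"slide": [-6.5,-3.5,90],"jaw": 60}
    - {"dr": [0,0,0],"slide": [-6.5,-3.5,130],"jaw": 60}
    - {"dr": [0,0,0],"slide": [-6.5,-3.5,150],"jaw": 60}
    - {"dr": [0,0,0],"slide": [-6.5,-3.5,150],"jaw": 60}
    - {"dr": [0,0,0],"slide": [-6.5,-3.5,150],"jaw": 45}
    - {"dr": [0,0,0],"slide": [-6.5,-3.5,150],"jaw": 40}
    - {"dr": [0,0,0],"slide": [-6.5,-3.5,150],"jaw": 40}

```text
clock: 3.2
position: [476.6, 59.5, 192.2]
ee_rot: [-0.626, 0.78, -0.0, 0.001]
contact_force: [0.0, 0.8, 0.2]
gripper_width: 40.3
grasp_force: 0.0
```

Run:
```python
from bench import arm, optics
import cv2,numpy as np
w=optics.get_image('wrist');s=optics.get_image('scene')[130:220,200:400]
cv2.imwrite('pics/c2.png',np.hstack([cv2.resize(w,(400,300)),cv2.resize(s,(400,180),interpolation=cv2.INTER_CUBIC)[:300] if 0 else cv2.copyMakeBorder(cv2.resize(s,(400,180),interpolation=cv2.INTER_CUBIC),0,120,0,0,cv2.BORDER_CONSTANT)]))
```

```text
(no output)
```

View pics/c2.png

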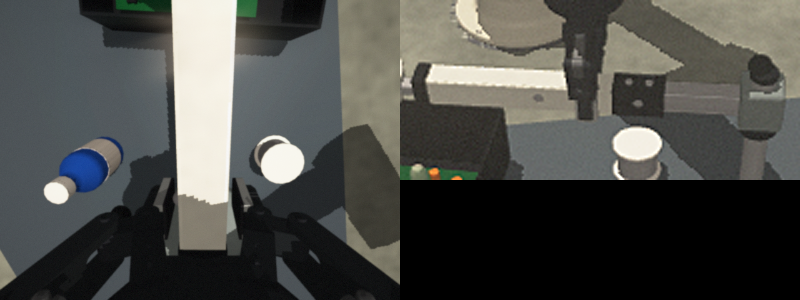

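The fingers straddle the tube over the button (scene px 287–299) with clearance on both sides. Closing the jaws.

Call:
step_arm:
  motion:
    - {"dr": [0,0,0],"slide": [0,0,0],"jaw": 36}
    - {"dr": [0,0,0],"slide": [0,0,0],"jaw": 32}
    - {"dr": [0,0,0],"slide": [0,0,0],"jaw": 28}
    - {"dr": [0,0,0],"slide": [0,0,0],"jaw": 24}
    - {"dr": [0,0,0],"slide": [0,0,0],"jaw": 20}
    - {"dr": [0,0,0],"slide": [0,0,0],"jaw": 20}
    - {"dr": [0,0,0],"slide": [0,0,0],"jaw": 20}
    - {"dr": [0,0,0],"slide": [0,0,0],"jaw": 20}

```text
clock: 4.3
position: [476.9, 59.7, 192.3]
ee_rot: [-0.625, 0.78, -0.0, 0.001]
contact_force: [1.6, 0.1, 5.7]
gripper_width: 27.2
grasp_force: 58.6
```

Call:
step_arm:
  motion:
    - {"dr": [0,0,0],"slide": [1,0,0],"jaw": 20}
    - {"dr": [0,0,0],"slide": [2,0,0],"jaw": 20}
    - {"dr": [0,0,0],"slide": [3,0,0],"jaw": 20}
    - {"dr": [0,0,0],"slide": [4.5,0,0],"jaw": 20}
    - {"dr": [0,0,0],"slide": [6,0,0],"jaw": 20}
    - {"dr": [0,0,0],"slide": [8,0,0],"jaw": 20}
    - {"dr": [0,0,0],"slide": [10,0,0],"jaw": 20}
    - {"dr": [0,0,0],"slide": [12,0,0],"jaw": 20}

```text
clock: 5.3
position: [474.9, 50.2, 192.4]
ee_rot: [-0.626, 0.78, 0.001, 0.003]
contact_force: [-0.3, 8.4, 5.9]
gripper_width: 26.9
grasp_force: 58.9
```

Call:
step_arm:
  motion:
    - {"dr": [0,0,0],"slide": [4,0,0],"jaw": 20}
    - {"dr": [0,0,0],"slide": [8,0,0],"jaw": 20}
    - {"dr": [0,0,0],"slide": [12,0,0],"jaw": 20}
    - {"dr": [0,0,0],"slide": [17,0,0],"jaw": 20}
    - {"dr": [0,0,0],"slide": [22,0,0],"jaw": 20}
    - {"dr": [0,0,0],"slide": [26,0,0],"jaw": 20}
    - {"dr": [0,0,0],"slide": [30,0,0],"jaw": 20}
    - {"dr": [0,0,0],"slide": [31,0,0],"jaw": 20}

```text
clock: 6.3
position: [467.9, 19.3, 192.3]
ee_rot: [-0.625, 0.78, 0.0, 0.002]
contact_force: [-0.8, 7.0, 5.7]
gripper_width: 27.2
grasp_force: 58.8
```

Run:
```python
from bench import arm, optics
import cv2
s=arm.read_state();print(s['position'],s['contact_force'])
im=optics.get_image('scene');cv2.imwrite('pics/s3.png',cv2.resize(im[150:205,240:400],None,fx=5,fy=5,interpolation=cv2.INTER_CUBIC))
```

```text
[467.85379968  19.31109992 192.30170858] [-0.79552736  6.97283131  5.70082897]
```

View pics/s3.png

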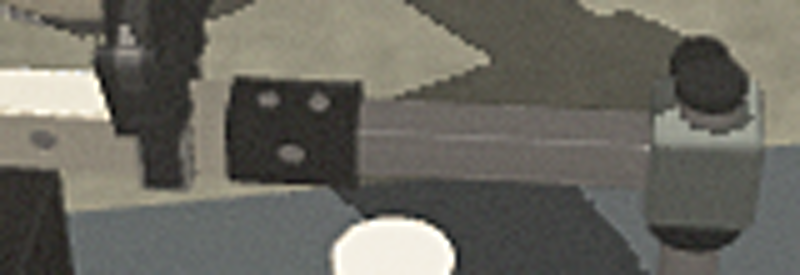

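The collar hole has moved to scene px 298.2, against the button at 292.4, so about 11.6 mm remain. The arm's stiffness is about 5 N/mm, so small steps with force checks are safe.

Call:
step_arm:
  motion:
    - {"dr": [0,0,0],"slide": [2,0,0],"jaw": 20}
    - {"dr": [0,0,0],"slide": [4,0,0],"jaw": 20}
    - {"dr": [0,0,0],"slide": [6,0,0],"jaw": 20}
    - {"dr": [0,0,0],"slide": [7.5,0,0],"jaw": 20}
    - {"dr": [0,0,0],"slide": [8.5,0,0],"jaw": 20}
    - {"dr": [0,0,0],"slide": [9.3,0,0],"jaw": 20}
    - {"dr": [0,0,0],"slide": [10,0,0],"jaw": 20}
    - {"dr": [0,0,0],"slide": [10,0,0],"jaw": 20}

```text
clock: 7.35
position: [465.4, 8.7, 192.3]
ee_rot: [-0.625, 0.78, 0.0, 0.001]
contact_force: [0.6, 3.4, 7.3]
gripper_width: 27.3
grasp_force: 58.8
```

Force has dropped, so the nose is entering the hole. I'll creep on.

Call:
step_arm:
  motion:
    - {"dr": [0,0,0],"slide": [0.2,0,0],"jaw": 20}
    - {"dr": [0,0,0],"slide": [0.4,0,0],"jaw": 20}
    - {"dr": [0,0,0],"slide": [0.6,0,0],"jaw": 20}
    - {"dr": [0,0,0],"slide": [0.8,0,0],"jaw": 20}
    - {"dr": [0,0,0],"slide": [0.8,0,0],"jaw": 20}
    - {"dr": [0,0,0],"slide": [0.8,0,0],"jaw": 20}
    - {"dr": [0,0,0],"slide": [0.8,0,0],"jaw": 20}
    - {"dr": [0,0,0],"slide": [0.8,0,0],"jaw": 20}

```text
clock: 8.35
position: [465.4, 8.4, 192.3]
ee_rot: [-0.625, 0.78, 0.0, 0.002]
contact_force: [0.6, 5.2, 5.9]
gripper_width: 27.0
grasp_force: 58.8
```

Run:
```python
from bench import arm, optics
import cv2
s=arm.read_state();print(s['position'],s['contact_force'])
im=optics.get_image('scene');cv2.imwrite('pics/s4.png',cv2.resize(im[160:200,260:350],None,fx=8,fy=8,interpolation=cv2.INTER_CUBIC))
```

```text
[465.35045783   8.42353524 192.32007547] [0.62069921 5.20723438 5.88913712]
```

View pics/s4.png

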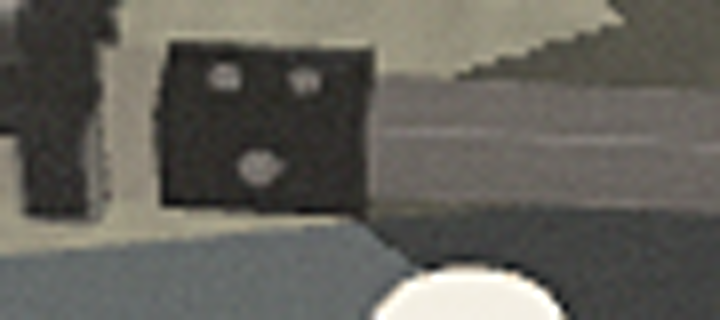

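The hole is at scene px 292.6, level with the button's place, but I can't tell whether it has popped. I'll creep a little more to tell a lock from plain friction.

Call:
step_arm:
  motion:
    - {"dr": [0,0,0],"slide": [0.2,0,0],"jaw": 20}
    - {"dr": [0,0,0],"slide": [0.4,0,0],"jaw": 20}
    - {"dr": [0,0,0],"slide": [0.6,0,0],"jaw": 20}
    - {"dr": [0,0,0],"slide": [0.8,0,0],"jaw": 20}
    - {"dr": [0,0,0],"slide": [1,0,0],"jaw": 20}
    - {"dr": [0,0,0],"slide": [1,0,0],"jaw": 20}
    - {"dr": [0,0,0],"slide": [1,0,0],"jaw": 20}
    - {"dr": [0,0,0],"slide": [1,0,0],"jaw": 20}

```text
clock: 9.4
position: [465.1, 7.5, 192.3]
ee_rot: [-0.625, 0.78, 0.0, 0.002]
contact_force: [-0.6, 4.6, 6.5]
gripper_width: 26.9
grasp_force: 58.8
```

Run:
```python
from bench import arm, optics
import cv2
s=arm.read_state();print(s['position'],s['contact_force'])
cv2.imwrite('pics/s5.png',optics.get_image('scene'))
for f,c in(('scene0',(319,182)),('s5',(292,181))):
    g=cv2.cvtColor(cv2.imread(f'pics/{f}.png'),6);print(f);print(g[c[1]-5:c[1]+6,c[0]-6:c[0]+7])
```

```text
[465.11610728   7.47120165 192.29736744] [-0.61646093  4.59486571  6.54600727]
scene0
[[ 46  48  48  52  51  52  46  43  52  49  50  52  56]
 [ 56  52  54  53  49  53  51  47  52  51  52  51  48]
 [ 53  54  51  46  47  47  38  39  48  54  53  55  47]
 [ 49  53  48  52  78 111 104  80  46  54  52  48  54]
 [ 53  51  49  77 115 104 105 105  70  47  50  50  55]
 [ 52  50  47  62  99 110 111 105  67  46  50  51  52]
 [ 46  54  46  43  58  69  76  59  48  47  53  50  51]
 [ 45  53  48  50  52  47  56  50  54  53  48  55  54]
 [ 46  51  53  52  49  54  54  48  47  54  49  48  49]
 [ 46  46  47  48  52  47  50  52  52  47  48  50  48]
 [ 54  56  52  49  39  45  41  42  42  40  48  44  45]]
s5
[[ 52  46  43  47  47  43  43  45  43  50  42  48  45]
 [ 47  45  52  47  42  43  46  44  45  41  41  52  46]
 [ 46  52  43  46  43  46  50  38  38  46  52  46  42]
 [ 44  41  47  62 105 111 112 106  63  41  47  41  47]
 [ 43  45  41  60 110 122 128 115 100  36  52  42  51]
 [ 49  47  41  59 115 112 111 105  84  38  44  40  39]
 [ 40  44  48  45  68 111 113 103  50  45  44  48  50]
 [ 48  44  38  46  49  56  56  47  48  40  47  49  46]
 [ 47  43  41  40  41  41  45  44  45  43  42  50  40]
 [ 35  39  35  40  35  41  42  34  40  44  41  48  46]
 [121 114  84  86  84  78  47  55  55  48  48  27  34]]
```

Call:
step_arm:
  motion:
    - {"dr": [0,0,0],"slide": [0.2,0,0],"jaw": 20}
    - {"dr": [0,0,0],"slide": [0.4,0,0],"jaw": 20}
    - {"dr": [0,0,0],"slide": [0.6,0,0],"jaw": 20}
    - {"dr": [0,0,0],"slide": [0.8,0,0],"jaw": 20}
    - {"dr": [0,0,0],"slide": [1,0,0],"jaw": 20}
    - {"dr": [0,0,0],"slide": [1,0,0],"jaw": 20}
    - {"dr": [0,0,0],"slide": [1,0,0],"jaw": 20}
    - {"dr": [0,0,0],"slide": [1,0,0],"jaw": 20}

```text
clock: 10.45
position: [465.0, 6.9, 192.3]
ee_rot: [-0.625, 0.78, 0.0, 0.002]
contact_force: [0.2, 7.4, 6.5]
gripper_width: 27.0
grasp_force: 58.8
```

Run:
```python
from bench import arm, optics
import cv2
s=arm.read_state();print(s['position'],s['contact_force'])
im=optics.get_image('scene')
g=cv2.cvtColor(im,6);print(g[175:186,286:299])
a=cv2.imread('pics/s5.png')[168:196,268:318];b=im[168:196,268:318]
cv2.imwrite('pics/s6.png',cv2.resize(cv2.vconcat([a,b]),None,fx=10,fy=10,interpolation=2))
```

```text
[465.0080545    6.85634113 192.31330116] [0.20347168 7.44312335 6.47791786]
[[ 55  50  46  44  50  40  46  43  47  43  48  46  43]
 [ 52  44  48  39  50  42  46  47  40  48  46  47  51]
 [ 51  43  46  37  47  40  46  42  42  50  44  50  44]
 [ 39  52  39  43  52  62  50  42  41  48  46  48  47]
 [ 50  46  44  78 104 113 107  83  55  42  41  47  51]
 [ 44  43  49  81 109 119 126 106  58  43  52  51  43]
 [ 54  48  44  62 114 111 117 108  78  40  44  43  49]
 [ 47  48  44  47  72 105 110 100  55  39  51  44  42]
 [ 48  49  43  43  43  56  61  54  41  51  39  44  48]
 [ 41  42  41  43  44  42  43  38  45  45  50  52  45]
 [ 36  33  34  39  35  46  40  41  42  43  39  44  38]]
```

View pics/s6.png

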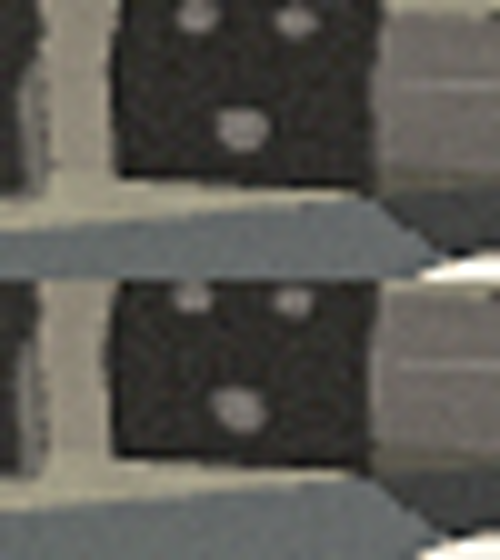

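Call:
step_arm:
  motion:
    - {"dr": [0,0,0],"slide": [0.2,0,0],"jaw": 20}
    - {"dr": [0,0,0],"slide": [0.4,0,0],"jaw": 20}
    - {"dr": [0,0,0],"slide": [0.6,0,0],"jaw": 20}
    - {"dr": [0,0,0],"slide": [0.8,0,0],"jaw": 20}
    - {"dr": [0,0,0],"slide": [1,0,0],"jaw": 20}
    - {"dr": [0,0,0],"slide": [1,0,0],"jaw": 20}
    - {"dr": [0,0,0],"slide": [1,0,0],"jaw": 20}
    - {"dr": [0,0,0],"slide": [1,0,0],"jaw": 20}

```text
clock: 11.5
position: [465.0, 6.6, 192.3]
ee_rot: [-0.625, 0.78, 0.001, 0.003]
contact_force: [-0.0, 9.7, 7.2]
gripper_width: 27.0
grasp_force: 58.9
```

Force rose to 9.7 N with hardly any motion, above sliding friction, so the button has caught. I'll relax the push, let go, rise and check from above.

Call:
step_arm:
  motion:
    - {"dr": [0,0,0],"slide": [-1,0,0],"jaw": 20}
    - {"dr": [0,0,0],"slide": [-2,0,0],"jaw": 20}
    - {"dr": [0,0,0],"slide": [-2,0,0],"jaw": 20}
    - {"dr": [0,0,0],"slide": [-2,0,0],"jaw": 35}
    - {"dr": [0,0,0],"slide": [-2,0,0],"jaw": 50}
    - {"dr": [0,0,0],"slide": [-2,0,0],"jaw": 60}
    - {"dr": [0,0,0],"slide": [-2,0,0],"jaw": 60}
    - {"dr": [0,0,0],"slide": [-2,0,0],"jaw": 60}

```text
clock: 12.5
position: [464.2, 5.9, 191.2]
ee_rot: [-0.625, 0.78, 0.0, -0.0]
contact_force: [0.1, -0.4, 0.3]
gripper_width: 60.0
grasp_force: 0.0
```

Call:
step_arm:
  motion:
    - {"dr": [0,0,0],"slide": [0,0,-20],"jaw": 60}
    - {"dr": [0,0,0],"slide": [0,0,-60],"jaw": 60}
    - {"dr": [0,0,0],"slide": [0,0,-90],"jaw": 60}
    - {"dr": [0,0,0],"slide": [-20,0,-110],"jaw": 60}
    - {"dr": [0,0,0],"slide": [-50,0,-110],"jaw": 60}
    - {"dr": [0,0,0],"slide": [-54,0,-110],"jaw": 60}
    - {"dr": [0,0,0],"slide": [-54,0,-110],"jaw": 60}
    - {"dr": [0,0,0],"slide": [-54,0,-110],"jaw": 60}

```text
clock: 13.5
position: [475.8, 58.0, 301.1]
ee_rot: [-0.625, 0.78, 0.0, -0.0]
contact_force: [0.2, -0.2, 0.0]
gripper_width: 59.9
grasp_force: 0.0
```

Run:
```python
from bench import arm, optics
import cv2
from h import *
s=arm.read_state();print(s['clock'],s['position'],s['contact_force'])
w=optics.get_image('wrist');sc=optics.get_image('scene');t=optics.get_image('top')
a=cv2.resize(w[170:330,240:400],(400,400),interpolation=2);b=cv2.resize(sc[155:205,265:345],(400,250),interpolation=2)
c=cv2.resize(t[260:290,270:350],(400,150),interpolation=2)
cv2.imwrite('pics/f.png',np.hstack([a,np.vstack([b,c])]))
cv2.imwrite('pics/top1.png',t)
```

```text
13.5 [475.75247736  58.03989775 301.05672686] [ 0.24236792 -0.16834061  0.03343301]
```

View pics/f.png

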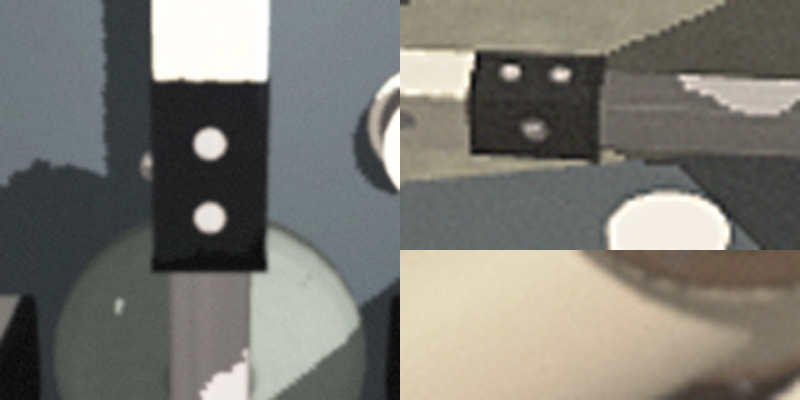

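In the wrist crop the button's tip stands at (141,165), about 19 mm from the boom's centre line, so it is fully out of the collar's hole. The gripper is clear.

```bash
python3 -c "
from bench import arm
print(arm.job_done())"
```

```text
the job is handed in; nothing more can be done
None
```

The boom is let out about 54 mm to the collar's hole, the button looks fully out there, the arm has let go and stands clear, and the job was handed in at about 13.5 s; no verdict came back.

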